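# Snap the bench lamp's pipe clip onto the tool rail and set it against its stop

## Task

Fit the LED bar lamp to the bench's tool rail: hold it upright with its lens towards the robot's side and push its sprung clip straight down over the bare pipe, to the right of the yellow stop collar (as seen from the robot) and clear of its stop screw, until the clip snaps fully home. Then slide it along the pipe until it bears gently on the stop screw, and let go of it there, still touching. Do not press or shove hard, and leave the other things on the bench as they are.

Things in the scene. Friction and masses are not known exactly. Their poses are not given: they have to be found in the camera images.
- lamp: battery LED bar lamp standing on the lips of its clip, 90 mm tall, 0.13 to 0.23 kg. Teal bar head 30 x 104 mm (x, y), 56 to 90 mm above the foot, black rubber grip band 34 mm long round its middle, lens windows on the -x face. Under it a black sprung clip, 44 mm long (y), 40 mm wide (x) over its lips, open downwards. Origin: centre of the foot; z up
- clip_bore (a point): centre of the clip's bore, 21.9 mm above the foot, bore along y; home, it lies on the pipe's axis. Pushed down, the sprung arms meet the pipe about 21 mm above home, the push rises to 8 to 18 N and falls away as the lips pass the widest point; then a steep rise marks it seated. It then slides along the pipe with 2 to 8 N, more if pressed down
- clip_end (a point): the clip's +y end face, at the height of the bore: 22 mm along the lamp's +y from clip_bore; this end's crown, 20 mm above the bore's axis, is to bear on the stop screw
- lamp_grip (a point): middle of the rubber grip band, 73.9 mm above the foot, 52 mm above the bore; grasp here from above, the fingers closing along the lamp's x on 30 mm. A firm grip (60 N or more) does not slip
- lamp_lens (a point): middle of the lamp's lens side (its -x face), 15 mm from the lamp's middle, 51 mm above the bore
- rail: tool rail fixed to the bench: ivory pipe 28 mm in diameter along y, its axis 100 mm above the bench, in black clamp joints (37 mm diameter, inner ends at y = +-194 mm) on two uprights; a black tool hook with a ring gauge on it from y = 143 to 173 mm. Origin: on the bench under the pipe's middle; its -x side faces the robot
- rail_axis (a point): middle of the pipe, on its axis, 100 mm above the bench; axes as the rail's (y along the pipe). Pushing down with up to 25 N does it no harm
- collar: yellow stop collar on the pipe, 44 mm diameter, 14 mm wide, 0 to 75 mm to the +y side of the pipe's middle. Origin: on the pipe's axis in its -y face (right-hand seen from the robot); axes as the rail's. On top, 20 mm above the axis, a stop screw whose red sprung tip (gives up to 3 mm, 1.2 N/mm) sticks out 6 to 31 mm to -y, set anew each time, not measured. Over 10 N shifts it
- mug: white mug, 76 mm diameter, 85 mm tall, loose; bystander. Origin: centre of its underside
- oil: yellowish oil bottle with a red cap, 52 mm diameter, 110 mm tall, loose; bystander. Origin: centre of its underside
- bush1: steel bush, 52 mm diameter, 30 mm tall, loose; bystander. Origin: centre of its underside
- bush2: steel bush like the other, loose; bystander. Origin: centre of its underside
- caliper: steel caliper lying flat, 200 mm long, loose; bystander. Origin: on its beam, at the bench
- brush: hand brush lying on the bench, loose; bystander. Origin: at the bench under its middle
Things that resemble listed ones, but are neither listed nor needed, are in the scene too. There is more than one size of the lamp; the job needs the middle-sized.

How it is judged:
By the outcome, as a careful person would: the job done as asked, in the order asked, and still so for the second after the job is handed in, with the robot touching nothing.
It also fails if it takes over 72 s, if anything falls off the work surface, if the arm or the gripper's body presses on something with over 40 N, if the wrist force passes 120 N, or if a joint passes its speed limit or range.

## Robot

A 6-joint arm with a two-finger parallel gripper is mounted at the origin on the work surface. World frame = base frame: x ahead of the robot, y to its left, z up, the work surface at z = 0. Lengths are in mm, angles in degrees, forces in N, time in s.
With the tool pointing down it reaches from about 350 to 850 mm from the base axis. Payload 8.1 kg.
Tool frame: the origin (TCP) lies at the very end of the fingers, on their centre line; the grasp point (between the pads) lies 19 mm behind it; z points along the fingers, y is the line along which they close (so a half turn about z gives the same grasp; the last joint's range is limited). The gripper opens to 85 mm and grips with 20 to 120 N. Pads are 22 mm wide; open, the fingers measure 114 mm over their backs; the gripper's body (76 mm by 85 mm) begins 54 mm behind the grasp point. The pads swing forward as they close: fully open they stand 13 mm farther back than shut.
Start: joints at [-79.721, 7.471, 85.268, -0, 87.261, -4.893], TCP at [157.05, -579.086, 231.292] pointing down, gripper open.
Joint ranges: [-169.43, 169.43], [-51.17, 129.36], [1.28, 143.12], [-76.62, 256.62], [0, 156.53], [-152.29, 152.29]. Speed limits (degrees/s): [136.94, 136.94, 159.86, 180, 180, 180].

## Interface

Orientations are given as [roll, pitch, yaw] about the fixed x, y, z axes, in that order (R = Rz(yaw) Ry(pitch) Rx(roll)).
In Python, from bench import sense, eyes, job, models gives the robot as it stands. The module is installed in compiled form; this text tells all that it offers.
- The arm moves only by the tool apply_moves, never from a script. Its argument "rows" is a list of rows, each a list of 6 numbers: the shift along the tool's x, y, z in mm, then the turn, a rotation vector about the tool's x, y, z in rad. In form: [[dx, dy, dz, rx, ry, rz], ...]. A call has exactly 5 rows; each row shifts and turns the commanded pose from where the row before left it, along the tool's axes as they then stand; what a row does not reach is not made up. A row lasts 1/8 s, in which the tool goes at most 62.5 mm and 10.7 degrees, less where a joint would pass 70% of its speed; a pose out of reach is approached as far as the arm can. A call is refused whole if a number of a shift passes 62.5 or a number of a turn 0.188, either way. A call with a gripper value outside its range is refused whole. "fingers" is the finger opening in mm, from 0 to 85.4, set as the call begins (left out, the last holds). The fingers move at their own pace and stop on an object; "grip_force" is the grip in N (left out, the last holds). Time passes only in rows, so rows that do not move let the fingers close, or fill a call up. It gives the time, the measured TCP pose, the force, the opening and the grip force at its end, in the units of the state.
- sense(): the state, without advancing time (a new reading comes with each control period).
- eyes.snapshot(name): name is "scene" or "top"; returns (picture, depth): 480x640x3 uint8, red, green, blue; 480x640 float32, mm along the optical axis (not along the pixel's ray), 0 where there is no reading.
- eyes.get_calibration(name): a dict with "intrinsics" (3x3 intrinsics, pixels), "R" (3x3) and "t" (3): a world point X has camera coordinates R X + t. Camera axes: x right, y down, z forward; pixel columns grow to the right and rows downward; lengths in mm; the calibration is good to about 2 mm. A picture is of the moment at which its call begins. get_calibration takes no time and is no camera call.
- job.hand_in(): hands the job in; it is judged then, once.
Trained networks look in the newest picture that a camera, given by its name, has taken for a name from the list of things; names that differ only in an ending like _2 or _b are one class to them, and where a whole thing is asked for, a point or a joint stands for the part that bears it (a point fixed in the world has none). Each returns a list of dicts, best first, with "confidence" (0 to 1); they miss things now and then, are a little off and sometimes report something else, mostly with a low value. They report only what shows in the picture. A call takes as long as a camera call. They do not tell look-alikes from the thing itself.
- models.boxes_of(name, camera): "xyz" ([x, y, z] in mm, in world coordinates, good to about 4 mm: the middle of the surface that is visible of it).
- models.cut_out(name, camera): "pixels" (480x640 bool, what is visible of it).
- models.place_of(name, camera): "xyz" ([x, y, z] in mm, in world coordinates, good to about 4 mm: a listed point, or the origin of a listed thing).
The state is a dict: "time": time; "joint_pos": joint angles; "qd": joint speeds; "joint_efforts": joint torques, N m; "tool_pos": TCP position; "tcp_rot": TCP orientation; "ft_force": force on the tool from outside, world axes, zero at the start; "wrist_torque": the same for the moment, N m; "finger_gap": finger opening in mm; "grip_force": force on a finger pad.
Only numpy, scipy, OpenCV 4.12 (cv2) and the standard library are available. Lean on these libraries where they do the work, as an engineer would, in place of code of your own. Each camera call takes 0.05 s, during which the arm holds its last target. There are 200 camera calls.

## Working session

There is one attempt and no reset: what is moved stays moved. The work goes in short steps, Python scripts to look and compute and a tool call to move; the robot and the scene stay as the last step left them, time stands still between calls to the robot, and variables do not carry over. Pictures are saved under pics/ and viewed, at most 10 in all, crops included, and the job is handed in when it is done.

Besides the shell and the picture viewer there is one more tool, called as a command line: name --pt "numbers of a row" for each row, then --argument value for the rest. apply_moves: Moves the arm, as the interface text tells. Its arguments: {"type":"object","properties":{"rows":{"type":"array"},"fingers":{"type":"number"},"grip_force":{"type":"number"}},"required":["rows"]}

```bash
mkdir -p pics; cat > h.py <<'E'
import numpy as np, cv2
from bench import sense, eyes, job, models
def snap(n):
    p,d=eyes.snapshot(n); c=eyes.get_calibration(n)
    K,R,t=np.array(c["intrinsics"]),np.array(c["R"]),np.array(c["t"]).ravel()
    v,u=np.mgrid[:480,:640]
    C=np.stack([(u-K[0,2])/K[0,0]*d,(v-K[1,2])/K[1,1]*d,d],-1)
    X=(C-t)@R; X[d==0]=np.nan
    return p,d,X,(K,R,t)
def save(n,p): cv2.imwrite("pics/"+n,cv2.cvtColor(p,cv2.COLOR_RGB2BGR))
E
python3 - <<'E'
from h import *
for n in("scene","top"):
    p,d,X,c=snap(n); save(n+"1.png",p); print(n,-c[1].T@c[2],c[1].round(2).tolist())
    for k in("lamp","lamp_grip","clip_bore","lamp_lens","rail_axis","collar"):
        try: print(k,[(np.round(r["xyz"]).tolist(),round(r["confidence"],2)) for r in models.place_of(k,n)])
        except Exception as e: print(k,e)
s=sense();print(s)
E
```

```text
scene [ 829.75423217  479.715837   1242.68853103] [[-0.8, 0.6, 0.01], [0.53, 0.7, -0.48], [-0.29, -0.37, -0.88]]
lamp [([206.0, -328.0, -2.0], 0.89), ([441.0, -183.0, 2.0], 0.79), ([318.0, -157.0, 0.0], 0.63)]
lamp_grip [([205.0, -329.0, 109.0], 0.86), ([442.0, -185.0, 73.0], 0.8), ([326.0, -157.0, 53.0], 0.71), ([430.0, -188.0, 69.0], 0.63)]
clip_bore [([322.0, -156.0, 17.0], 0.77), ([440.0, -184.0, 24.0], 0.72), ([207.0, -330.0, 32.0], 0.7)]
lamp_lens [([428.0, -188.0, 72.0], 0.72), ([228.0, -336.0, 105.0], 0.66), ([333.0, -156.0, 54.0], 0.58)]
rail_axis [([632.0, 48.0, 98.0], 0.91)]
collar [([626.0, 69.0, 104.0], 0.53)]
top [ 279.6227377   -18.00183715 1091.00994063] [[0.03, -1.0, -0.0], [-0.99, -0.03, -0.16], [0.16, 0.01, -0.99]]
lamp [([442.0, -185.0, -2.0], 0.91), ([209.0, -330.0, -4.0], 0.81), ([328.0, -159.0, 1.0], 0.69)]
lamp_grip [([444.0, -185.0, 75.0], 0.97), ([210.0, -328.0, 106.0], 0.93), ([322.0, -160.0, 54.0], 0.88), ([625.0, 69.0, 100.0], 0.68)]
clip_bore [([444.0, -189.0, 21.0], 0.92), ([324.0, -160.0, 15.0], 0.85), ([205.0, -329.0, 32.0], 0.58)]
lamp_lens [([232.0,
[... 152 characters left out ...]
0.0], 0.64)]
{'time': 0.7, 'joint_pos': array([-7.97218218e+01,  7.46901160e+00,  8.52646964e+01, -8.74057146e-04,
        8.72620950e+01, -4.89152848e+00]), 'qd': array([ 0.02082444,  0.08128681, -0.0030457 , -0.03000523, -0.06547433,
       -0.02319889]), 'joint_efforts': array([-1.16734907e-03, -5.69139791e+01, -5.00758624e+01, -2.93264075e-04,
        1.02114609e-03,  6.18090752e-07]), 'tool_pos': array([ 157.04370406, -579.11031369,  231.34448576]), 'tcp_rot': array([1.79995893e+02, 1.22775894e-03, 1.51697484e+01]), 'ft_force': array([ 0.19648894, -0.51387951,  0.64317851]), 'wrist_torque': array([ 0.00568467,  0.01067729, -0.01142812]), 'grip_force': 0.0, 'finger_gap': 85.611857469107}
```

View pics/scene1.png

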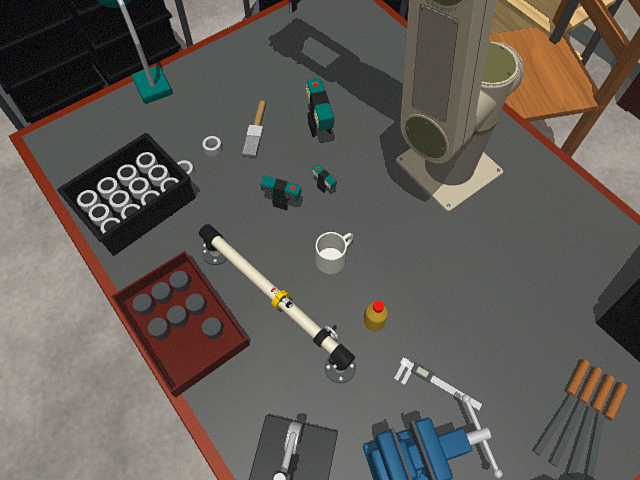

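View pics/top1.png

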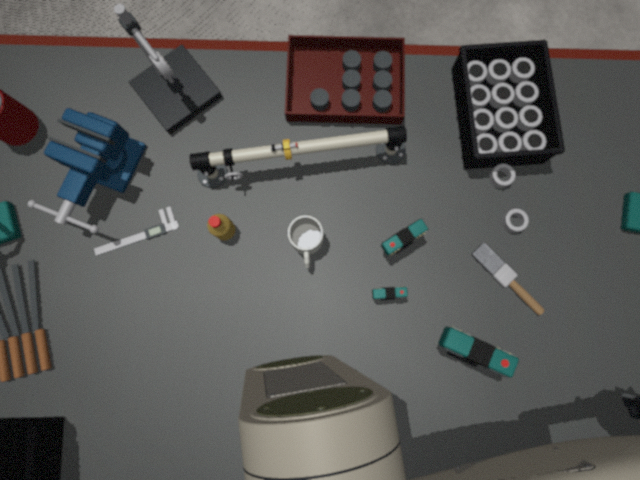

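The scene view shows three lamps: large at (318,105), middle at (281,190), small at (324,178). The middle one's grip is at z≈74, matching 73.9. Next I'll confirm it in a crop and measure the lamp and rail.

```bash
python3 - <<'E'
from h import *
out=[]
for n in("top","scene"):
    p,d,X,c=snap(n)
    def box(m): 
        r=cv2.minAreaRect(X[m][:,:2].astype(np.float32)); return [np.round(x,1) for x in (r[0],r[1],r[2])]
    for k in(1,):
        near=(np.hypot(X[...,0]-442,X[...,1]+185)<85)
        top=near&(X[...,2]>84)&(X[...,2]<97)
        print(n,"lamp top",top.sum(),box(top),np.nanmedian(X[top],0).round(1),np.percentile(X[top][:,2],[5,50,95]).round(1))
    # pipe: ivory top ridge; fit lines
    hs=cv2.cvtColor(p,cv2.COLOR_RGB2HSV).astype(int)
    reg=(abs(X[...,0]-630)<60)&(abs(X[...,1]-48)<230)
    piv=reg&(hs[...,2]>150)&(hs[...,1]<70)&(X[...,2]>95)&(X[...,2]<120)
    q=X[piv]
    from scipy.optimize import least_squares
    f=lambda a:np.hypot(((q[:,0]-a[0])-(q[:,1]-48)*a[1])/np.sqrt(1+a[1]**2),q[:,2]-a[2])-14
    s=least_squares(f,[630,0,100],loss="soft_l1"); print("pipe x at y=48, slope,z",s.x.round(3),len(q),"yaw",-np.degrees(np.arctan(s.x[1])))
    a=s.x
    u=np.array([-a[1],0,0]);dirv=np.array([a[1],1,0])/np.sqrt(1+a[1]**2)
    L=(X-np.array([a[0],48,100]))@dirv
    black=reg&(hs[...,2]<60)&(X[...,2]>105)
    print("black L",np.histogram(L[black],bins=np.arange(-240,240,10)))
    yel=reg&(hs[...,0]>18)&(hs[...,0]<35)&(hs[...,1]>150)&(hs[...,2]>120)&(X[...,2]>95)
    red=reg&((hs[...,0]<8)|(hs[...,0]>172))&(hs[...,1]>130)&(hs[...,2]>80)&(X[...,2]>100)
    for nm,m in(("yel",yel),("red",red)):
        if m.sum(): print(nm,m.sum(),np.percentile(L[m],[2,10,50,90,98]).round(1),np.nanmedian(X[m],0).round(1), np.argwhere(m).mean(0).round())
    for nm in("mug","oil"):
        print(nm,[(np.round(r["xyz"]).tolist(),round(r["confidence"],2)) for r in models.place_of(nm,n)])
    r,cc=[(237,405),(190,281)][n=="scene"]; r2,c2=[(148,290),(297,280)][n=="scene"]
    out.append(np.vstack([cv2.resize(p[a-35:a+35,b-47:b+47],(400,298),interpolation=3) for a,b in((r,cc),(r2,c2))]))
save("crop1.png",np.hstack(out))
E
```

```text
top lamp top 691 [array([ 441. , -183.3]), array([ 32.2, 103.1]), np.float64(34.2)] [ 440.1 -182.7   89.6] [85.7 89.6 92.4]
pipe x at y=48, slope,z [ 6.28209e+02 -1.67000e-01  1.00001e+02] 1428 yaw 9.495236793482905
black L (array([ 8, 71, 67, 75, 46,  0,  0,  0,  0,  0,  0,  0,  0,  0,  0,  0,  0,
        0,  0,  0,  0,  0,  0,  0,  0,  0,  0,  0,  0,  7,  0,  0,  0,  0,
        0,  0,  0,  0, 11, 71, 25,  0,  0, 15, 69, 70, 74]), array([-240, -230, -220, -210, -200, -190, -180, -170, -160, -150, -140,
       -130, -120, -110, -100,  -90,  -80,  -70,  -60,  -50,  -40,  -30,
        -20,  -10,    0,   10,   20,   30,   40,   50,   60,   70,   80,
         90,  100,  110,  120,  130,  140,  150,  160,  170,  180,  190,
        200,  210,  220,  230]))
yel 49 [22.7 24.2 27.4 31.4 31.9] [610.7  73.6 117.1] [151. 287.]
mug [([446.0, 33.0, 0.0], 0.98)]
oil [([456.0, 223.0, 4.0], 0.75)]
scene lamp top 439 [array([ 444.4, -183.6]), array([ 35.2, 104.7]), np.float64(32.7)] [ 444.3 -182.2   90.4] [85.7 90.4 94.4]
pipe x at y=48, slope,z [ 6.30644e+02 -1.67000e-01  1.01206e+02] 1578 yaw 9.503563324109141
black L (array([16, 54, 50, 58, 49,  1,  0,  0,  0,  0,  0,  0,  0,  0,  0,  0,  0,
        0,  0,  0,  0,  0,  0,  0,  0,  0,  0,  2,  0, 18,  1,  0,  0,  0,
        0,  0,  0,  0, 17, 75, 46,  0,  0, 19, 76, 73, 77]), array([-240, -230, -220, -210, -200, -190, -180, -170, -160, -150, -140,
       -130, -120, -110, -100,  -90,  -80,  -70,  -60,  -50,  -40,  -30,
        -20,  -10,    0,   10,   20,   30,   40,   50,   60,   70,   80,
         90,  100,  110,  120,  130,  140,  150,  160,  170,  180,  190,
        200,  210,  220,  230]))
yel 133 [19.7 21.4 28.2 33.9 35. ] [632.1  76.9 118.9] [297. 279.]
red 8 [4.3 4.8 6.  7.2 7.2] [631.8  53.8 124.8] [290. 272.]
mug [([448.0, 32.0, -3.0], 0.8)]
oil [([461.0, 221.0, 2.0], 0.83)]
```

View pics/crop1.png

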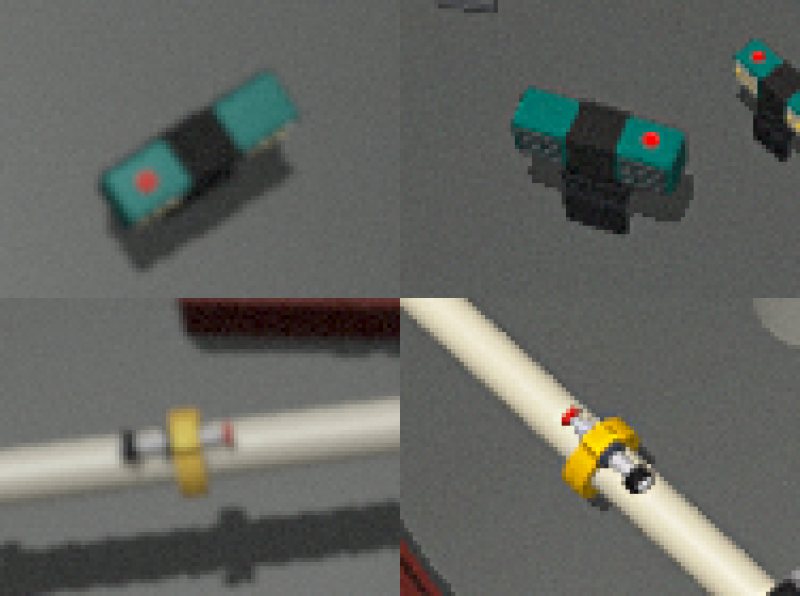

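The middle lamp (scene (281,190), top (405,237)) is confirmed: its top is at 90 mm, its head is 103×32 mm, and its size lies between the other two. The cream lens side faces -x and its yaw is about 33.5°. The rail yaw is 9.5°. The red stop tip is at top (290,148) / scene (272,290). I'll turn the tool to yaw 123.5 first.

apply_moves --pt "0 0 0 0 0 -0.18" --pt "0 0 0 0 0 -0.18" --pt "0 0 0 0 0 -0.18" --pt "0 0 0 0 0 -0.18" --pt "0 0 0 0 0 -0.18" --fingers 75 --grip_force 70

```text
time: 1.62
tool_pos: [157.0, -579.1, 231.3]
tcp_rot: [180.0, 0.0, 67.1]
ft_force: [0.2, -1.5, -0.3]
finger_gap: 75.2
grip_force: 0.0
```

apply_moves --pt "0 0 0 0 0 -0.18" --pt "0 0 0 0 0 -0.18" --pt "0 0 0 0 0 -0.18" --pt "0 0 0 0 0 -0.18" --pt "0 0 0 0 0 -0.18"

```text
time: 2.25
tool_pos: [157.0, -579.1, 231.3]
tcp_rot: [180.0, -0.0, 118.6]
ft_force: [-1.0, -0.1, -0.8]
finger_gap: 74.8
grip_force: 0.0
```

apply_moves --pt "0 0 0 0 0 -0.09" --pt "19 50 10 0 0 0" --pt "19 50 10 0 0 0" --pt "19 50 10 0 0 0" --pt "19 50 10 0 0 0"

```text
time: 2.88
tool_pos: [282.8, -404.1, 191.2]
tcp_rot: [180.0, 0.0, 123.4]
ft_force: [0.1, -0.3, -0.1]
finger_gap: 74.9
grip_force: 0.0
```

apply_moves --pt "19 50 10 0 0 0" --pt "19 50 10 0 0 0" --pt "19 50 10 0 0 0" --pt "19 50 10 0 0 0" --pt "0 0 0 0 0 0"

```text
time: 3.5
tool_pos: [408.1, -228.5, 150.5]
tcp_rot: [180.0, -0.1, 123.8]
ft_force: [-0.0, -0.4, 0.6]
finger_gap: 75.1
grip_force: 0.0
```

apply_moves --pt "9.5 27 0 0 0 0" --pt "9 27 0 0 0 0" --pt "0 0 20 0 0 0" --pt "0 0 20 0 0 0" --pt "0 0 0 0 0 0"

```text
time: 4.12
tool_pos: [440.3, -186.7, 109.9]
tcp_rot: [-179.9, -0.2, 123.4]
ft_force: [-0.4, -0.1, -0.3]
finger_gap: 75.5
grip_force: 0.0
```

```bash
python3 - <<'E'
from h import *
s=sense();print(s["tool_pos"],s["tcp_rot"])
a=[]
for n in("scene","top"):
    p,d,X,c=snap(n); a.append(cv2.resize(p[150:230,230:330] if n=="scene" else p[195:275,355:455],(400,320),interpolation=3))
save("c2.png",np.hstack(a))
E
```

```text
[ 440.32379939 -186.72834651  109.94216483] [-1.79899552e+02 -1.51156548e-01  1.23422165e+02]
```

View pics/c2.png

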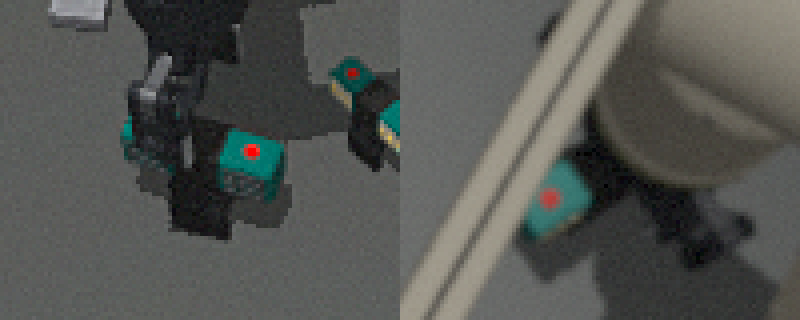

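The fingers straddle the lamp in both crops (scene crop (190,140); the top view is partly hidden). I'll correct slightly, descend and grip.

apply_moves --pt "1.5 3.5 14 0 0 0" --pt "0 0 14 0 0 0" --pt "0 0 14 0 0 0" --pt "0 0 12 0 0 0" --pt "0 0 0 0 0 0"

```text
time: 4.85
tool_pos: [442.8, -182.8, 55.7]
tcp_rot: [-179.9, -0.1, 123.5]
ft_force: [0.4, -0.3, -0.6]
finger_gap: 74.9
grip_force: 0.0
```

apply_moves --pt "0 0 0 0 0 0" --pt "0 0 0 0 0 0" --pt "0 0 0 0 0 0" --pt "0 0 0 0 0 0" --pt "0 0 0 0 0 0" --fingers 20 --grip_force 80

```text
time: 5.48
tool_pos: [444.5, -183.6, 58.0]
tcp_rot: [180.0, 0.1, 123.5]
ft_force: [-0.3, 0.5, 6.3]
finger_gap: 28.9
grip_force: 78.8
```

apply_moves --pt "0 0 0 0 0 0" --pt "0 0 0 0 0 0" --pt "0 0 0 0 0 0" --pt "0 0 0 0 0 0" --pt "0 0 0 0 0 0"

```text
time: 6.1
tool_pos: [444.5, -183.6, 58.0]
tcp_rot: [180.0, 0.1, 123.5]
ft_force: [0.2, 0.8, 6.0]
finger_gap: 28.9
grip_force: 78.8
```

apply_moves --pt "0 0 -20 0 0 0" --pt "0 0 -35 0 0 0" --pt "0 0 -35 0 0 0" --pt "0 0 -35 0 0 0" --pt "0 0 -35 0 0 0"

```text
time: 6.72
tool_pos: [443.3, -183.1, 217.6]
tcp_rot: [-180.0, -0.1, 123.5]
ft_force: [0.7, -0.1, -2.7]
finger_gap: 28.7
grip_force: 79.3
```

apply_moves --pt "0 0 0 0 0 0.14" --pt "0 0 0 0 0 0.14" --pt "0 0 0 0 0 0.139" --pt "0 0 0 0 0 0" --pt "0 0 0 0 0 0"

```text
time: 7.35
tool_pos: [443.6, -183.3, 216.8]
tcp_rot: [-180.0, -0.0, 99.6]
ft_force: [-0.3, -0.3, -1.8]
finger_gap: 29.0
grip_force: 79.3
```

```bash
python3 - <<'E'
from h import *
s=sense();print(s["tool_pos"],s["tcp_rot"],s["ft_force"],s["wrist_torque"],s["finger_gap"])
E
```

```text
[ 443.60551994 -183.25285599  216.82688284] [-1.79958128e+02 -2.71072447e-02  9.96269779e+01] [-0.25874153 -0.29357336 -1.84979629] [ 0.01534895 -0.02362636 -0.03217146] 29.009819024271355
```

apply_moves --pt "25 37 0 0 0 0" --pt "25 37 0 0 0 0" --pt "25 37 0 0 0 0" --pt "25 37 0 0 0 0" --pt "25 37 0 0 0 0"

```text
time: 7.98
tool_pos: [606.8, -28.5, 217.0]
tcp_rot: [-180.0, 0.0, 99.6]
ft_force: [0.3, -0.2, -0.6]
finger_gap: 28.6
grip_force: 79.6
```

apply_moves --pt "27 36 0 0 0 0" --pt "0 0 10 0 0 0" --pt "0 0 0 0 0 0" --pt "0 0 0 0 0 0" --pt "0 0 0 0 0 0"

```text
time: 8.6
tool_pos: [636.8, 2.0, 207.9]
tcp_rot: [180.0, 0.0, 99.4]
ft_force: [0.5, -0.8, -2.1]
finger_gap: 29.0
grip_force: 80.2
```

```bash
cat > m.py <<'E'
from h import *
from scipy.optimize import least_squares
import sys
s=sense();tp=np.array(s["tool_pos"]);print(tp,s["tcp_rot"],s["ft_force"]);yaw=s["tcp_rot"][2]
a=[]
for n in("scene","top"):
    p,d,X,c=snap(n); hs=cv2.cvtColor(p,cv2.COLOR_RGB2HSV).astype(int)
    teal=(hs[...,0]>75)&(hs[...,0]<100)&(hs[...,1]>110)&(np.linalg.norm(X[...,:2]-tp[:2],axis=-1)<75)&(X[...,2]>tp[2]-10)
    q=X[teal]; r=np.radians(yaw-90); ex=np.array([np.cos(r),np.sin(r),0]);ey=np.array([-np.sin(r),np.cos(r),0])
    top=q[q[:,2]>np.percentile(q[:,2],95)-5]
    print(n,"teal",len(q),"top z",np.median(top[:,2]).round(1),"lx",np.percentile((top-tp)@ex,[3,50,97]).round(1),"ly",np.percentile((top-tp)@ey,[1,50,99]).round(1),"rect",cv2.minAreaRect(top[:,:2].astype(np.float32)))
    reg=(abs(X[...,0]-630)<60)&(abs(X[...,1]-48)<230)
    piv=reg&(hs[...,2]>150)&(hs[...,1]<70)&(X[...,2]>95)&(X[...,2]<120); g=X[piv]
    f=lambda a:np.hypot(((g[:,0]-a[0])-(g[:,1]-48)*a[1])/np.sqrt(1+a[1]**2),g[:,2]-a[2])-14
    b=least_squares(f,[630,-.167,100],loss="soft_l1").x; print(" pipe",b.round(3), "tool-rail lateral at tcp (tool minus rail, along lamp x)",((tp[0]-b[0]-(tp[1]-48)*b[1])/np.sqrt(1+b[1]**2)).round(2))
    for k in("clip_bore","clip_end","rail_axis","lamp"): print(k,[(np.round(t["xyz"],1).tolist(),round(t["confidence"],2)) for t in models.place_of(k,n)][:3])
    K,R,t=c; uv=K@(R@(tp+[0,0,-60])+t); u,v=(uv[:2]/uv[2]).astype(int); u=np.clip(u,60,580);v=np.clip(v,60,420)
    a.append(cv2.resize(p[v-60:v+60,u-60:u+60],(400,400),interpolation=3))
save(sys.argv[1],np.hstack(a))
E
python3 m.py m1.png
```

```text
[636.76677676   2.03112899 207.93226808] [1.79959833e+02 1.64542499e-02 9.94052835e+01] [ 0.46659782 -0.76091517 -2.05829086]
scene teal 278 top z 241.0 lx [-11.2   2.4  15.4] ly [15.  33.8 51.2] rect ((643.8751831054688, 37.604103088378906), (51.26302719116211, 37.66154098510742), 13.033609390258789)
 pipe [ 6.3061e+02 -1.6800e-01  1.0126e+02] tool-rail lateral at tcp (tool minus rail, along lamp x) -1.54
clip_bore [([320.9, -157.1, 15.2], 0.85), ([635.1, 2.1, 173.7], 0.74), ([211.6, -329.5, 31.0], 0.49)]
clip_end [([321.7, -173.1, 16.8], 0.93), ([633.6, 25.2, 171.3], 0.83), ([193.6, -355.3, 29.0], 0.62)]
rail_axis [([631.5, 42.1, 95.9], 0.59), ([631.5, 23.3, 173.4], 0.42)]
lamp [([636.9, 1.9, 150.3], 0.77), ([322.6, -155.8, 2.1], 0.63), ([208.7, -328.3, 1.1], 0.59)]
top teal 408 top z 359.6 lx [-38.9 -35.1 -25.8] ly [-25.8   2.3  29.9] rect ((604.5330200195312, -0.8942584991455078), (13.777875900268555, 56.094505310058594), 7.76220178604126)
 pipe [ 6.28326e+02 -1.63000e-01  9.98830e+01] tool-rail lateral at tcp (tool minus rail, along lamp x) 0.93
clip_bore [([322.1, -154.9, 14.2], 0.7), ([204.5, -328.6, 31.8], 0.68), ([637.1, 1.0, 169.9], 0.6)]
clip_end [([192.5, -357.7, 31.7], 0.81), ([324.3, -172.8, 17.8], 0.7), ([634.2, 31.5, 166.8], 0.68)]
rail_axis []
lamp [([637.5, 8.8, 144.9], 0.97), ([209.7, -328.1, -0.2], 0.95), ([327.8, -158.4, 2.4], 0.76)]
```

View pics/m1.png

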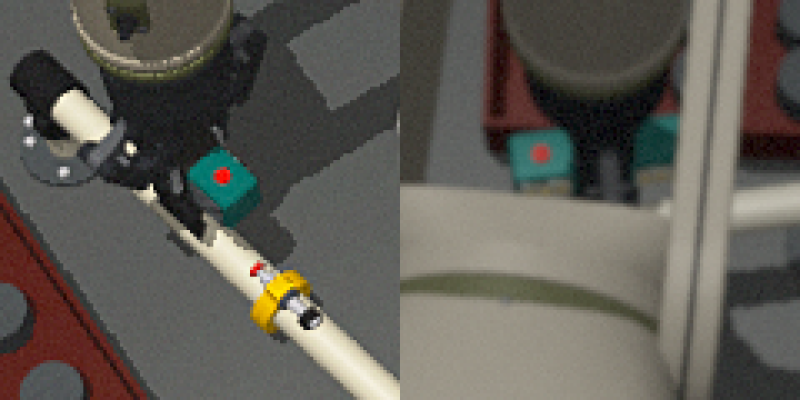

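The lamp hangs over the pipe with its lens side towards the robot (top crop (540,185)). It is 25–30 mm clear of the red tip (scene crop (257,270)) and laterally within about 1 mm. Descending to just above contact (contact expected at TCP z≈157, home ≈136).

apply_moves --pt "0 0 15 0 0 0" --pt "0 0 15 0 0 0" --pt "0 0 12 0 0 0" --pt "0 0 4 0 0 0" --pt "0 0 0 0 0 0"

```text
time: 9.72
tool_pos: [636.7, 2.9, 160.8]
tcp_rot: [-180.0, -0.0, 99.5]
ft_force: [0.6, 0.7, -1.8]
finger_gap: 29.0
grip_force: 79.9
```

apply_moves --pt "0 0 2 0 0 0" --pt "0 0 2 0 0 0" --pt "0 0 2 0 0 0" --pt "0 0 2 0 0 0" --pt "0 0 0 0 0 0"

```text
time: 10.35
tool_pos: [638.3, 2.8, 155.9]
tcp_rot: [179.8, 0.1, 99.5]
ft_force: [-1.5, -0.2, 8.0]
finger_gap: 29.1
grip_force: 81.4
```

apply_moves --pt "0 0 1.5 0 0 0" --pt "0 0 1.5 0 0 0" --pt "0 0 1.5 0 0 0" --pt "0 0 0 0 0 0" --pt "0 0 0 0 0 0"

```text
time: 10.98
tool_pos: [637.5, 2.8, 149.7]
tcp_rot: [179.9, 0.0, 99.5]
ft_force: [-0.2, -0.3, 2.7]
finger_gap: 29.0
grip_force: 80.8
```

```bash
python3 -c "
from h import *
s=sense();print(s['tool_pos'],s['tcp_rot'],s['ft_force'],s['wrist_torque'])"
```

```text
[637.54714297   2.76516608 149.69626861] [1.79906283e+02 2.69222211e-02 9.94501839e+01] [-0.2281876  -0.25600502  2.6930022 ] [-0.10272377 -0.1017992  -0.00224769]
```

apply_moves --pt "0 0 2 0 0 0" --pt "0 0 2 0 0 0" --pt "0 0 2 0 0 0" --pt "0 0 2 0 0 0" --pt "0 0 0 0 0 0"

```text
time: 11.6
tool_pos: [636.2, 3.0, 139.4]
tcp_rot: [-179.9, -0.0, 99.5]
ft_force: [2.4, -0.3, -7.3]
finger_gap: 28.8
grip_force: 79.4
```

apply_moves --pt "0 0 1 0 0 0" --pt "0 0 1 0 0 0" --pt "0 0 1 0 0 0" --pt "0 0 0 0 0 0" --pt "0 0 0 0 0 0"

```text
time: 12.22
tool_pos: [636.8, 2.9, 137.6]
tcp_rot: [-180.0, -0.0, 99.5]
ft_force: [0.4, 0.5, -5.6]
finger_gap: 28.9
grip_force: 79.6
```

apply_moves --pt "0 0 1 0 0 0" --pt "0 0 1 0 0 0" --pt "0 0 1 0 0 0" --pt "0 0 0 0 0 0" --pt "0 0 0 0 0 0"

```text
time: 12.85
tool_pos: [637.4, 2.9, 136.3]
tcp_rot: [179.9, 0.0, 99.5]
ft_force: [-2.2, 0.1, 5.4]
finger_gap: 29.1
grip_force: 81.0
```

apply_moves --pt "0 0 1 0 0 0" --pt "0 0 1 0 0 0" --pt "0 0 0 0 0 0" --pt "0 0 0 0 0 0" --pt "0 0 0 0 0 0"

```text
time: 13.48
tool_pos: [637.6, 2.9, 136.3]
tcp_rot: [179.9, 0.0, 99.5]
ft_force: [-8.4, 0.3, 16.8]
finger_gap: 29.1
grip_force: 82.5
```

The clip is seated: the steep rise came at z=136.3, against 136.1 expected. I'll relieve the press and slide gently towards the screw.

apply_moves --pt "0 0 -1.5 0 0 0" --pt "0 0 -1.5 0 0 0" --pt "0 0 0 0 0 0" --pt "0 0 0 0 0 0" --pt "0 0 0 0 0 0"

```text
time: 14.1
tool_pos: [637.4, 2.9, 136.3]
tcp_rot: [179.9, 0.0, 99.5]
ft_force: [1.1, 0.8, 4.9]
finger_gap: 28.8
grip_force: 80.7
```

apply_moves --pt "1 0 0 0 0 0" --pt "1 0 0 0 0 0" --pt "1 0 0 0 0 0" --pt "1 0 0 0 0 0" --pt "1 0 0 0 0 0"

```text
time: 14.72
tool_pos: [636.7, 6.7, 136.3]
tcp_rot: [179.9, 0.1, 99.4]
ft_force: [2.3, -5.6, 5.0]
finger_gap: 28.8
grip_force: 80.9
```

apply_moves --pt "1 0 0 0 0 0" --pt "1 0 0 0 0 0" --pt "1 0 0 0 0 0" --pt "1 0 0 0 0 0" --pt "1 0 0 0 0 0"

```text
time: 15.35
tool_pos: [635.9, 11.7, 136.3]
tcp_rot: [179.9, 0.1, 99.4]
ft_force: [1.9, -4.8, 5.3]
finger_gap: 28.9
grip_force: 80.9
```

apply_moves --pt "1 0 -0.5 0 0 0" --pt "1 0 -0.4 0 0 0" --pt "1 0 0 0 0 0" --pt "1 0 0 0 0 0" --pt "1 0 0 0 0 0"

```text
time: 15.98
tool_pos: [634.6, 17.9, 136.4]
tcp_rot: [180.0, -0.0, 99.5]
ft_force: [4.6, -2.7, -1.1]
finger_gap: 29.1
grip_force: 80.4
```

apply_moves --pt "0.8 0 0 0 0 0" --pt "0.8 0 0 0 0 0" --pt "0.8 0 0 0 0 0" --pt "0.8 0 0 0 0 0" --pt "0.8 0 0 0 0 0"

```text
time: 16.6
tool_pos: [634.0, 21.9, 136.4]
tcp_rot: [180.0, -0.0, 99.5]
ft_force: [5.3, -1.3, -1.4]
finger_gap: 29.1
grip_force: 80.4
```

```bash
cat > t.py <<'E'
from h import *
import sys
s=sense();tp=np.array(s["tool_pos"]);print(tp,s["ft_force"],s["wrist_torque"])
p,d,X,c=snap("scene"); hs=cv2.cvtColor(p,cv2.COLOR_RGB2HSV).astype(int)
D=np.array([-.165,.986,0]);L=(X-np.array([629.4,48,100]))@D
reg=(abs(X[...,0]-630)<50)&(abs(X[...,1]-60)<45)
red=reg&((hs[...,0]<8)|(hs[...,0]>172))&(hs[...,1]>130)&(X[...,2]<132)
yel=reg&(hs[...,0]>18)&(hs[...,0]<35)&(hs[...,1]>150)&(hs[...,2]>120)&(X[...,2]>95)
for nm,m in(("red",red),("yel",yel)):
    if m.sum(): print(nm,m.sum(),np.percentile(L[m],[2,50,98]).round(1))
print("tool L",(tp-[629.4,48,100])@D,"clip end L",(tp-[629.4,48,100])@D+22)
K,R,t=c;uv=K@(R@np.array([631,52,115.])+t);u,v=(uv[:2]/uv[2]).astype(int)
save(sys.argv[1],cv2.resize(p[v-30:v+30,u-40:u+40],(800,600),interpolation=3))
E
python3 t.py t1.png
```

```text
[633.98051143  21.85683648 136.41355641] [ 5.33662292 -1.28983816 -1.39815338] [-0.39682096 -0.99852434 -0.00249378]
yel 127 [20.1 28.5 34.7]
tool L -26.532943620382056 clip end L -4.532943620382056
```

View pics/t1.png

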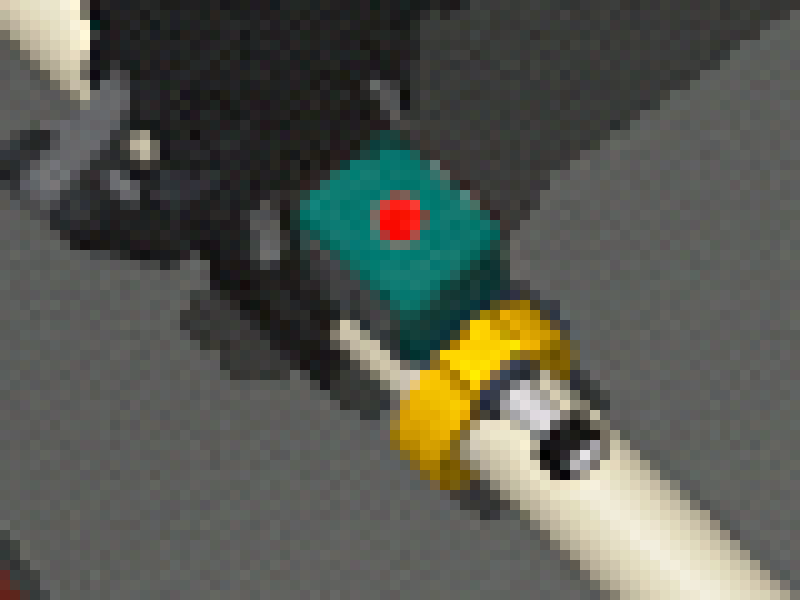

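The head now hides the red tip. The collar is unmoved (L 20) and the clip end is at L≈-4.5, against the tip at ≈+4. I'll trim the side load and creep.

apply_moves --pt "0.6 0.4 0 0 0 0" --pt "0.6 0.3 0 0 0 0" --pt "0.6 0 0 0 0 0" --pt "0.6 0 0 0 0 0" --pt "0.6 0 0 0 0 0"

```text
time: 17.27
tool_pos: [633.7, 24.7, 136.4]
tcp_rot: [-180.0, -0.0, 99.5]
ft_force: [1.7, -2.4, -0.3]
finger_gap: 28.8
grip_force: 80.2
```

apply_moves --pt "0.4 0 0 0 0 0" --pt "0.4 0 0 0 0 0" --pt "0.4 0 0 0 0 0" --pt "0.4 0 0 0 0 0" --pt "0.4 0 0 0 0 0"

```text
time: 17.9
tool_pos: [633.4, 26.7, 136.5]
tcp_rot: [-180.0, -0.0, 99.5]
ft_force: [1.6, -2.4, -2.9]
finger_gap: 28.9
grip_force: 79.9
```

apply_moves --pt "0.2 0 0 0 0 0" --pt "0.2 0 0 0 0 0" --pt "0.2 0 0 0 0 0" --pt "0.2 0 0 0 0 0" --pt "0.2 0 0 0 0 0"

```text
time: 18.52
tool_pos: [633.3, 27.7, 136.4]
tcp_rot: [-180.0, -0.0, 99.5]
ft_force: [0.5, -2.8, -5.3]
finger_gap: 28.8
grip_force: 79.6
```

apply_moves --pt "0.2 0 0.2 0 0 0" --pt "0.2 0 0.2 0 0 0" --pt "0.2 0 0.2 0 0 0" --pt "0.2 0 0 0 0 0" --pt "0.2 0 0 0 0 0"

```text
time: 19.15
tool_pos: [633.4, 28.6, 136.4]
tcp_rot: [180.0, 0.0, 99.5]
ft_force: [-2.4, -3.3, -1.1]
finger_gap: 28.9
grip_force: 80.2
```

apply_moves --pt "0.2 0 0 0 0 0" --pt "0.2 0 0 0 0 0" --pt "0.2 0 0 0 0 0" --pt "0.2 0 0 0 0 0" --pt "0.2 0 0 0 0 0"

```text
time: 19.77
tool_pos: [633.3, 29.5, 136.4]
tcp_rot: [180.0, 0.0, 99.5]
ft_force: [-2.7, -4.8, 2.9]
finger_gap: 28.8
grip_force: 80.6
```

apply_moves --pt "0.2 0 0 0 0 0" --pt "0.2 0 0 0 0 0" --pt "0.2 0 0 0 0 0" --pt "0.2 0 0 0 0 0" --pt "0.2 0 0 0 0 0"

```text
time: 20.4
tool_pos: [633.2, 30.4, 136.4]
tcp_rot: [180.0, 0.0, 99.4]
ft_force: [-2.9, -4.0, 3.1]
finger_gap: 28.8
grip_force: 80.7
```

apply_moves --pt "0.2 0 0 0 0 0" --pt "0.2 0 0 0 0 0" --pt "0.2 0 0 0 0 0" --pt "0.2 0 0 0 0 0" --pt "0.2 0 0 0 0 0"

```text
time: 21.02
tool_pos: [633.0, 31.1, 136.4]
tcp_rot: [180.0, 0.0, 99.4]
ft_force: [-2.2, -5.5, 3.7]
finger_gap: 28.8
grip_force: 80.7
```

```bash
python3 -c "
from h import *
s=sense();print(s['tool_pos'],s['tcp_rot'],s['ft_force'],s['wrist_torque'])"
```

```text
[633.02709343  31.13196754 136.38291369] [1.79981536e+02 4.44983554e-02 9.94412355e+01] [-2.15037502 -5.48657371  3.72170872] [-1.06841578  0.56895373  0.05657192]
```

apply_moves --pt "0.2 0 0 0 0 0" --pt "0.2 0 0 0 0 0" --pt "0.1 0 0 0 0 0" --pt "0 0 0 0 0 0" --pt "0 0 0 0 0 0"

```text
time: 21.65
tool_pos: [633.0, 31.5, 136.4]
tcp_rot: [180.0, 0.0, 99.4]
ft_force: [-1.8, -5.6, 3.1]
finger_gap: 28.7
grip_force: 80.7
```

```bash
python3 -c "
from h import *
s=sense();print(s['tool_pos'],s['tcp_rot'],s['ft_force'],s['wrist_torque'])"
```

```text
[632.96172318  31.53829774 136.37238844] [1.79981950e+02 4.69131134e-02 9.94377997e+01] [-1.79048322 -5.55089648  3.06387425] [-1.18192794  0.55093369  0.02731775]
```

apply_moves --pt "0.1 0 0 0 0 0" --pt "0.1 0 0 0 0 0" --pt "0.1 0 0 0 0 0" --pt "0.1 0 0 0 0 0" --pt "0.1 0 0 0 0 0"

```text
time: 22.28
tool_pos: [632.9, 31.9, 136.4]
tcp_rot: [180.0, 0.1, 99.4]
ft_force: [-2.5, -6.5, 2.3]
finger_gap: 28.7
grip_force: 80.6
```

```bash
python3 - <<'E'
from h import *
s=sense();print(s['tool_pos'],s['tcp_rot'],s['ft_force'],s['wrist_torque'])
E
python3 t.py t2.png
```

```text
[632.89342384  31.90601965 136.37447119] [1.79981689e+02 5.95297268e-02 9.94337989e+01] [-2.54276847 -6.4681356   2.3405243 ] [-1.2360102   0.55067929  0.03062052]
[632.89342384  31.90601965 136.37447119] [-2.54276847 -6.4681356   2.3405243 ] [-1.2360102   0.55067929  0.03062052]
yel 72 [19.5 31.5 35.6]
tool L -16.445079560063565 clip end L 5.554920439936435
```

View pics/t2.png

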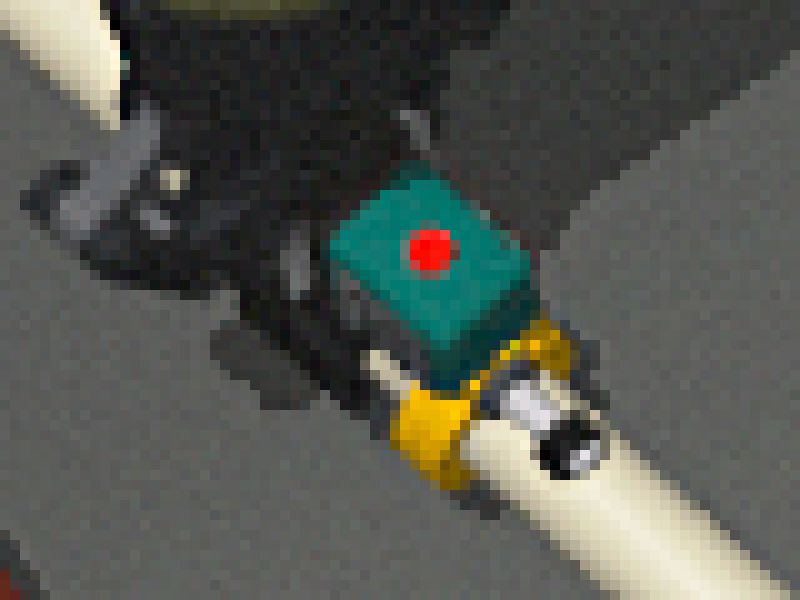

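apply_moves --pt "0.1 0 0 0 0 0" --pt "0.1 0 0 0 0 0" --pt "0.1 0 0 0 0 0" --pt "0.1 0 0 0 0 0" --pt "0.1 0 0 0 0 0"

```text
time: 22.95
tool_pos: [632.8, 32.3, 136.4]
tcp_rot: [180.0, 0.1, 99.4]
ft_force: [-2.3, -7.3, 3.9]
finger_gap: 29.1
grip_force: 80.6
```

```bash
python3 - <<'E'
from h import *
s=sense();print(s['tool_pos'],s['tcp_rot'],s['ft_force'],s['wrist_torque'])
E
```

```text
[632.84425742  32.30317704 136.36576662] [1.79979707e+02 6.89574518e-02 9.94315084e+01] [-2.34525211 -7.27731365  3.94550043] [-1.30552526  0.52710124  0.07793413]
```

The along-pipe force rises steadily with travel (3.5→6.8 N over about 1.9 mm), so the clip is on the sprung tip, and the collar hasn't moved. I'll unload the arm without moving the lamp, then release.

apply_moves --pt "-0.4 -0.2 -0.3 0 0 0" --pt "-0.4 -0.2 -0.3 0 0 0" --pt "-0.3 0 0 0 0 0" --pt "0 0 0 0 0 0" --pt "0 0 0 0 0 0"

```text
time: 23.58
tool_pos: [632.5, 32.1, 136.4]
tcp_rot: [180.0, -0.0, 99.5]
ft_force: [2.8, -3.3, -5.3]
finger_gap: 28.8
grip_force: 79.7
```

```bash
python3 - <<'E'
from h import *
s=sense();print(s['tool_pos'],s['tcp_rot'],s['ft_force'],s['wrist_torque'])
E
```

```text
[632.52794665  32.13676555 136.43540386] [ 1.79983451e+02 -1.15601632e-02  9.94580535e+01] [ 2.7948786  -3.27402996 -5.34413779] [-0.50912737 -0.78822474 -0.04149413]
```

apply_moves --pt "-0.3 0.2 0.3 0 0 0" --pt "-0.3 0 0 0 0 0" --pt "0 0 0 0 0 0" --pt "0 0 0 0 0 0" --pt "0 0 0 0 0 0"

```text
time: 24.2
tool_pos: [632.6, 31.6, 136.4]
tcp_rot: [-180.0, -0.0, 99.5]
ft_force: [1.3, 1.8, -2.4]
finger_gap: 28.9
grip_force: 79.9
```

```bash
python3 - <<'E'
from h import *
s=sense();print(s['tool_pos'],s['tcp_rot'],s['ft_force'],s['wrist_torque'])
E
```

```text
[632.59967277  31.62428775 136.41240029] [-1.79994183e+02 -1.96118477e-02  9.94606029e+01] [ 1.3058057   1.83639272 -2.37636314] [ 0.23859366 -0.24655679 -0.04661274]
```

apply_moves --pt "0.4 0 0 0 0 0" --pt "0 0 0 0 0 0" --pt "0 0 0 0 0 0" --pt "0 0 0 0 0 0" --pt "0 0 0 0 0 0"

```text
time: 24.82
tool_pos: [632.6, 31.7, 136.4]
tcp_rot: [-180.0, 0.0, 99.5]
ft_force: [2.0, -0.5, -1.4]
finger_gap: 28.7
grip_force: 80.0
```

apply_moves --pt "0 0 0 0 0 0" --pt "0 0 0 0 0 0" --pt "0 0 0 0 0 0" --pt "0 0 0 0 0 0" --pt "0 0 0 0 0 0" --grip_force 20

```text
time: 25.45
tool_pos: [632.6, 31.7, 136.4]
tcp_rot: [-180.0, 0.0, 99.5]
ft_force: [0.9, -1.3, -1.7]
finger_gap: 29.1
grip_force: 80.0
```

apply_moves --pt "0 0 0 0 0 0" --pt "0 0 0 0 0 0" --pt "0 0 0 0 0 0" --pt "0 0 0 0 0 0" --pt "0 0 0 0 0 0" --fingers 75

```text
time: 26.08
tool_pos: [632.6, 31.8, 136.4]
tcp_rot: [180.0, -0.0, 99.5]
ft_force: [-0.4, -0.5, -0.2]
finger_gap: 75.5
grip_force: 0.0
```

apply_moves --pt "0 0 0 0 0 0" --pt "0 0 -5 0 0 0" --pt "0 0 -15 0 0 0" --pt "0 0 -25 0 0 0" --pt "0 0 -30 0 0 0"

```text
time: 26.7
tool_pos: [632.5, 31.8, 212.9]
tcp_rot: [180.0, -0.0, 99.5]
ft_force: [-0.4, -0.2, -0.6]
finger_gap: 74.8
grip_force: 0.0
```

apply_moves --pt "-10 -40 -25 0 0 0" --pt "-10 -45 -10 0 0 0" --pt "-10 -45 0 0 0 0" --pt "-10 -45 0 0 0 0" --pt "-10 -45 0 0 0 0"

```text
time: 27.32
tool_pos: [422.8, -54.1, 247.9]
tcp_rot: [179.9, 0.1, 99.5]
ft_force: [-0.5, 0.2, 1.4]
finger_gap: 75.0
grip_force: 0.0
```

```bash
python3 t.py t3.png; python3 - <<'E'
from h import *
a=[]
for n in("scene","top"):
    p,d,X,c=snap(n); K,R,t=c;uv=K@(R@np.array([632,40,130.])+t);u,v=(uv[:2]/uv[2]).astype(int)
    u=np.clip(u,50,590);a.append(cv2.resize(p[v-50:v+50,u-50:u+50],(400,400),interpolation=3))
    hs=cv2.cvtColor(p,cv2.COLOR_RGB2HSV).astype(int)
    m=(hs[...,0]>75)&(hs[...,0]<100)&(hs[...,1]>110)&(abs(X[...,0]-632)<60)&(abs(X[...,1]-32)<75)&(X[...,2]>158)&(X[...,2]<175)
    if m.sum()>20: print(n,cv2.minAreaRect(X[m][:,:2].astype(np.float32)),np.median(X[m],0))
save("f.png",np.hstack(a))
E
```

```text
[422.81822032 -54.14634616 247.8602441 ] [-0.52802399  0.17483195  1.38700421] [-0.02908787 -0.00878893  0.01771957]
yel 75 [19.2 31.4 34.8]
tool L -66.63030366463859 clip end L -44.63030366463859
scene ((634.5618896484375, 33.23677062988281), (29.09615707397461, 102.58595275878906), 9.684374809265137) [635.19148445  48.21832417 168.34237312]
top ((625.0725708007812, 63.70384216308594), (26.968795776367188, 36.026554107666016), 9.891592025756836) [623.36160169  60.14370537 167.68270923]
```

View pics/f.png

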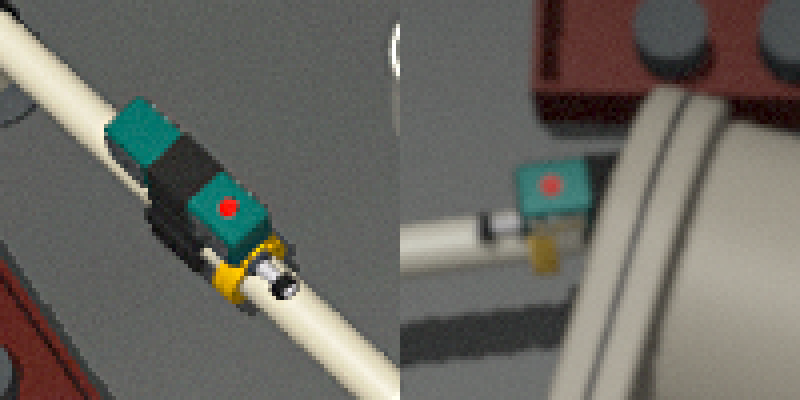

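The lamp is upright on the pipe with its top at z≈168, as expected when home. It is parallel to the rail with the lens towards the robot, and the collar hasn't moved (scene crop (228,208)). Contact at release was about 1 mm into the tip's travel, so I'm handing in.

```bash
python3 -c "
from bench import job
print(job.hand_in())"
```

```text
the job is handed in; nothing more can be done
None
```

The middle-sized lamp is clipped fully home on the pipe, lens towards the robot, and was let go resting gently on the stop screw; the job is handed in at about 27 s. The lamp's head hides the screw tip, so that contact is judged from the force readings, not seen in a picture.

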